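# Turn the grater plate to its fine side and lock it down

### The arm

A 6-joint arm with a two-finger parallel gripper is mounted at the origin on the work surface. World frame = base frame: x ahead of the robot, y to its left, z up, the work surface at z = 0. Lengths are in m, angles in rad, forces in N, time in s.
With the tool pointing down it reaches from about 0.35 to 0.85 m from the base axis. Payload 8.1 kg.
Tool frame: the origin (TCP) lies at the very end of the fingers, on their centre line; the grasp point (between the pads) lies 19 mm behind it; z points along the fingers, y is the direction in which the jaws open and shut (so a half turn about z gives the same grasp; the last joint's range is limited). The gripper opens to 93 mm and grips with 3 to 60 N. Pads are 15 mm wide; open, the fingers measure 128 mm over their backs; the gripper's body (75 mm by 188 mm) begins 65 mm behind the grasp point.
Start: joints at [1.244, 0.13, 1.488, -0, 1.523, -0.085], TCP at [0.144, 0.583, 0.219] pointing down, gripper open.
Joint ranges: [-2.96, 2.96], [-0.89, 2.26], [0.02, 2.5], [-1.34, 4.48], [0, 2.73], [-2.66, 2.66]. Speed limits (rad/s): [2.39, 2.39, 2.79, 3.14, 3.14, 3.14].

### API

Orientations are given as a rotation vector (axis times angle).
In Python, from plant import * gives the robot as it stands.
- The arm moves only by the tool apply_moves, never from a script. Its argument "commands" is one flat list of numbers, 7 for each row, row after row: the shift along the world's x, y, z in cm, then the turn, a rotation vector about the world's x, y, z in rad, then the finger opening in cm, from 0 to 9.3. A call has 1 to 8 rows; each row shifts and turns the pose as measured when the row begins; what a row does not reach is not made up. A row lasts 1/8 s, in which the tool goes at most 62.5 mm and 10.7 degrees, less where a joint would pass 70% of its speed; a pose out of reach is approached as far as the arm can. A call with a gripper value outside its range is refused whole. The fingers move at their own pace and stop on an object; "squeeze" is the grip in N (left out, the last holds). Time passes only in rows, so rows that do not move let the fingers close. It gives the time, the measured TCP pose, the force and the opening at its end, in the units of the state.
- read_state(): the state, without advancing time (a new reading comes with each control period).
- read_camera(name): name is "side" or "top" or "wrist"; returns (picture, depth): 420x560x3 uint8, blue, green, red; 420x560 float32, m along the optical axis (not along the pixel's ray), 0 where there is no reading.
- camera_model(name): a dict with "intrinsics" (3x3 intrinsics, pixels), "R" (3x3) and "t" (3): a world point X has camera coordinates R X + t. Camera axes: x right, y down, z forward; pixel columns grow to the right and rows downward; lengths in m; the calibration is good to about 2 mm. A picture is of the moment at which its call begins: read the wrist's pose just before it. camera_model takes no time and is no camera call; for the wrist camera it gives the pose at the moment of the call.
- close_job(): hands the job in, once; it reports no verdict.
Trained networks look in the newest picture that a camera, given by its name, has taken for a name from the list of things; names that differ only in an ending like _2 or _b are one class to them, and where a whole thing is asked for, a point or a joint stands for the part that bears it (a point fixed in the world has none). Each returns a list of dicts, best first, with "conf" (0 to 1); they miss things now and then, are a little off and sometimes report something else, mostly with a low value. They report only what shows in the picture. A call takes as long as a camera call.
- find_in(query, camera): "point" ([x, y, z] in m, in the coordinates of the camera as it stood for that picture, good to about 4 mm: the middle of the surface that is visible of it).
- cut_out(query, camera): "mask" (420x560 bool, what is visible of it).
- spot_point(query, camera): "point" ([x, y, z] in m, in the coordinates of the camera as it stood for that picture, good to about 4 mm: a listed point, or the origin of a listed thing).
The state is a dict: "t": time; "q": joint angles; "dq": joint speeds; "joint_torque": joint torques, N m; "tool_pos": TCP position; "orientation": TCP orientation; "force": force on the tool from outside, world axes, zero at the start; "wrist_torque": the same for the moment, N m; "opening": finger opening in m.
Only numpy, scipy, OpenCV 4.12 (cv2) and the standard library are available. Lean on these libraries where they do the work, as an engineer would, in place of code of your own. Each camera call takes 0.05 s, during which the arm holds its last target. There are 200 camera calls.

### The job

The reversible grater plate sits on its box coarse side (orange) up. Turn it over so that the fine side (blue) is up, seat it flush on the box again with both locating pins through its holes, then push the red lock slide in its recessed slot all the way towards the plate so that the steel tongue covers the plate's end. Use the wooden slot stand to hold the plate on end if that helps, and leave everything else on the counter where it is.

Things in the scene. Friction and masses are not known exactly. Their poses are not given: they have to be found in the camera images.
- plate: Reversible steel grater plate, loose, 60 (x) x 150 (y, length) x 10 mm (z), 0.15 to 0.31 kg; origin at its very centre. +z is the normal of the coarse face (big orange teeth, orange end bands), -z of the fine face (small blue dots, blue bands). It starts seated on the pins, +z up, y along the box's y. Its long edges overhang the seat by 4 mm on each side: pinch it across its 60 mm width.
- plate_hole (a point): Centre of one of the plate's two through holes, each 13 mm in diameter, at plate x = +16, y = +58 (this one) and -58 mm: both off-centre towards the same long edge. Turned end over end (about its x axis) the plate fits the pins again; turned about its long axis or by half a turn in plan it does not.
- grater_box: White plastic grater box, fixed; origin on the counter straight under the centre of the plate's seat, z up, y along its length towards the lock housing. Grey foot 90 mm wide (x), y -89 to 166, 8 mm high. The seat is 52 mm wide, y -75 to 75, top at z = 60 mm; lock housing x -30 to 30, y 79 to 160, top at z = 80 mm.
- seat (a point): Where the centre of a properly seated plate lies: box x = 0, y = 0, z = 65 mm. Two steel pins, 10 mm in diameter, stand 12 mm above the seat (the upper 6 mm taper to 5 mm) at box x = +16 mm, y = +58 and -58 mm.
- lock (a joint): Travel of the red lock slide in m: 0 = open (starts 0 to 0.003), 0.020 = fully locked, moving towards the plate (box's -y). About 1.2 N of friction and 8 N per m/s of damping; stays where it is left. Its steel tongue (24 mm wide, underside at z = 72.5 mm) then reaches 14 mm over the seated plate's end; a plate that is not down on its seat blocks it.
- lock_ridge (a point): Top centre of the red lock ridge, a bar 34 mm wide (x), 8 mm thick (y), 7 mm tall, flush with the housing top (z = 80 mm), at box y = 117 mm when the joint is 0. It runs in a slot 38 mm wide, y 92 to 155, floor at z = 72 mm; the free pocket behind it (y 121 to 155) takes a fingertip that pushes it towards the plate.
- stand: Wooden slot stand, fixed; origin on the counter under its centre, z up. Foot 100 (x) x 110 (y) x 12 mm. Two walls 80 mm long along x leave a slot 14 mm wide (y -7 to 7), open at both ends, floor at z = 12 mm, walls to z = 52 mm, then lips that flare the mouth up to z = 60 mm. A plate stood in it on end has its centre at z = 87 mm and leans up to 6 degrees.
- jug: Blue plastic reamer jug, bystander, 100 mm in diameter, 130 mm high, handle reaching 84 mm from its axis (+y); origin under its centre.
- tumbler: Green glass tumbler, bystander, 74 mm in diameter, 105 mm high; origin under its centre.
- jar: Amber storage jar with a wooden cap, bystander, 72 mm in diameter, 110 mm high; origin under its centre.
- mug: White mug, bystander, 76 mm in diameter, 90 mm high, handle at its +y; origin under its centre.
- mill: Dark wooden pepper mill, bystander, 54 mm in diameter, 118 mm high; origin under its centre.
- lid: Red hard silicone lid, bystander, 124 mm in diameter, 30 mm high with its knob; origin under its centre.
- spoon: Steel tablespoon lying flat, bystander, 180 mm long along its x, about 25 mm high at most; origin under its middle, handle towards -x.

How it is judged:
On the way, in this order (a step that is already met when the one before it is completed fails the run):
1. the plate is lifted off its pins (z of plate in the frame of grater_box above 0.085 m), for 0.1 s.
2. the plate is seated on both pins, fine side up, lock still open (angle between plate's own z axis and vertical above 3.08 rad and z of plate in the frame of grater_box between 0.062 and 0.068 m and x of plate in the frame of grater_box between -0.003 and 0.003 m and y of plate in the frame of grater_box between -0.003 and 0.003 m and angle between the y axis of plate and the y axis of grater_box, either way round below 0.06 rad and linear speed of plate below 0.02 m/s and value of joint lock below 0.01 m), for 0.2 s.
3. the lock is pushed fully home (value of joint lock above 0.016 m and angle between plate's own z axis and vertical above 3.08 rad and z of plate in the frame of grater_box between 0.062 and 0.068 m and x of plate in the frame of grater_box between -0.003 and 0.003 m and y of plate in the frame of grater_box between -0.003 and 0.003 m and angle between the y axis of plate and the y axis of grater_box, either way round below 0.06 rad), for 0.2 s.
At the end, for the whole second after the job is handed in: The plate lies fine side up on the box (within 3.5 degrees of level), its centre within 3 mm of the seat's centre along each box axis and in height, its length along the box's within 0.06 rad, at rest; the lock slide is pushed at least 16 of its 20 mm (all of step 3 and linear speed of plate below 0.02 m/s); the robot touches nothing.
It fails at once if a bystander (jug, tumbler, jar, mug, mill, lid or spoon) is shifted by more than 30 mm (distance of any of jug, tumbler, jar, mug, mill, lid, spoon from where it was at the start of the episode above 0.03 m).
It fails at once if a bystander is tipped over (angle between any of jug, tumbler, jar, mug, mill, lid, spoon's own z axis and vertical above 0.4 rad).
It also fails if it takes over 72 s, if anything falls off the work surface, if the arm or the gripper's body presses on something with over 40 N, if the wrist force passes 120 N, or if a joint passes its speed limit or range.

## Working session

There is one attempt and no reset: what is moved stays moved. The work goes in short steps, Python scripts to look and compute and a tool call to move; the robot and the scene stay as the last step left them, time stands still between calls to the robot, and variables do not carry over. Pictures are saved under pics/ and viewed, about 8 in all and at most 12, crops included, and the job is handed in when it is done.

Besides the shell and the picture viewer there is one more tool, called after "Request:" as name(argument=value, ...), one argument or row to a line, values as JSON. apply_moves: Moves the arm, as the interface text tells. Its arguments: {"type":"object","properties":{"commands":{"type":"array"},"squeeze":{"type":"number"}},"required":["commands"]}

```bash
mkdir -p pics; ls; cat > h.py <<'E'
from plant import *
import numpy as np, cv2
from scipy.spatial.transform import Rotation as Ro
def w(p,c,m=None):
    m=m or camera_model(c); return np.array(m["R"]).T@(np.array(p)-np.array(m["t"]))
def cloud(d,c,m=None):
    m=m or camera_model(c);K=np.array(m["intrinsics"]);v,u=np.indices(d.shape)
    P=np.stack([(u-K[0,2])/K[0,0]*d,(v-K[1,2])/K[1,1]*d,d],-1)
    return (P-np.array(m["t"]))@np.array(m["R"])
E
python3 - <<'E'
from h import *
s=read_state();print(s)
for c in ["side","top"]:
    im,d=read_camera(c);cv2.imwrite(f"pics/{c}0.png",im)
    np.save(f"{c}0.npy",d)
    m=camera_model(c);print(c,"cam at",w([0,0,0],c),np.round(m["intrinsics"],0).tolist())
    for q in ["plate","grater_box","seat","plate_hole","lock_ridge","stand","jug","tumbler","jar","mug","mill","lid","spoon"]:
        print(q,[(np.round(w(r["point"],c),3).tolist(),round(r["conf"],2)) for r in spot_point(q,c)[:3]])
E
```

```text
pics
{'t': 0.0, 'q': array([ 1.24360062e+00,  1.31136290e-01,  1.48927331e+00, -1.86841604e-05,
        1.52300997e+00, -8.54074662e-02]), 'dq': array([ 2.63154184e-04, -4.20303470e-04,  9.97687838e-04,  1.54891798e-03,
       -5.10154409e-05,  1.95884990e-03]), 'joint_torque': array([ 1.18017197e-03, -5.59872508e+01, -4.91747725e+01,  7.68468459e-02,
        3.58113565e-02, -9.21874357e-05]), 'tool_pos': array([0.14346867, 0.5820061 , 0.2176056 ]), 'orientation': array([-3.78831101e-01, -3.11830836e+00,  2.81454727e-03]), 'force': array([0.35916428, 0.01062392, 0.59265391]), 'wrist_torque': array([ 0.01653964, -0.0331002 , -0.00137669]), 'opening': 0.09319023664005183}
side cam at [0.35413898 0.59638097 0.84495716] [[479.0, 0.0, 280.0], [0.0, 479.0, 210.0], [0.0, 0.0, 1.0]]
plate [([0.56, -0.173, 0.067], 0.9)]
grater_box [([0.556, -0.166, -0.001], 0.82), ([0.366, 0.018, -0.001], 0.68)]
seat [([0.559, -0.167, 0.061], 0.78)]
plate_hole [([0.576, -0.108, 0.065], 0.72)]
lock_ridge [([0.553, -0.06, 0.081], 0.62)]
stand [([0.532, 0.201, 0.001], 0.63), ([0.353, 0.138, 0.0], 0.45), ([0.554,
[... 446 characters left out ...]
op cam at [0.49452004 0.00331371 0.88396048] [[385.0, 0.0, 282.0], [0.0, 385.0, 207.0], [0.0, 0.0, 1.0]]
plate [([0.562, -0.167, 0.064], 0.91)]
grater_box [([0.556, -0.169, 0.0], 0.71)]
seat [([0.559, -0.17, 0.064], 0.62), ([0.734, -0.279, -0.005], 0.54)]
plate_hole [([0.571, -0.108, 0.064], 0.56)]
lock_ridge [([0.508, 0.042, -0.0], 0.62), ([0.554, -0.053, 0.077], 0.45)]
stand [([0.533, 0.201, 0.001], 0.55)]
jug [([0.733, -0.281, -0.004], 0.68)]
tumbler [([0.781, 0.08, -0.001], 0.85)]
jar [([0.758, -0.091, 0.003], 0.84)]
mug [([0.761, 0.262, -0.001], 0.88)]
mill [([0.368, 0.015, 0.0], 0.89), ([0.758, -0.089, 0.0], 0.43)]
lid [([0.357, 0.141, 0.003], 0.88)]
spoon [([0.509, 0.044, 0.0], 0.97)]
```

View pics/top0.png

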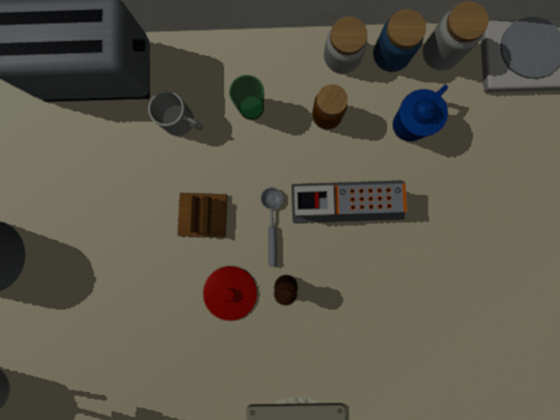

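View pics/side0.png

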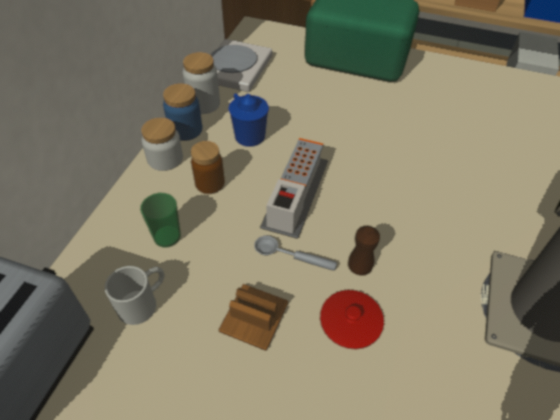

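```bash
python3 - <<'E'
from h import *
for c in ["top","side"]:
    im=cv2.imread(f"pics/{c}0.png");d=np.load(f"{c}0.npy");P=cloud(d,c)
    def rect(sel,n):
        pts=P[sel&(d>0)][:,:2].astype(np.float32)
        if len(pts)<30: print(n,"few");return
        print(c,n,len(pts),cv2.minAreaRect(pts*1000),np.median(P[sel&(d>0)][:,2]))
    box=lambda x0,x1,y0,y1,z0,z1:(P[...,0]>x0)&(P[...,0]<x1)&(P[...,1]>y0)&(P[...,1]<y1)&(P[...,2]>z0)&(P[...,2]<z1)
    rect(box(.5,.62,-.26,-.075,.064,.075),"plate")
    rect(box(.5,.62,-.10,.03,.076,.085),"housing")
    rect(box(.46,.61,.13,.28,.008,.016),"standfoot")
    rect(box(.46,.61,.13,.28,.050,.064),"walls")
E
```

```text
top plate 2027 ((556.9276733398438, -159.60482788085938), (60.30670928955078, 167.9990997314453), 0.37488844990730286) 0.07002735253911622
top housing 696 ((556.1837768554688, -48.99269104003906), (60.2109375, 81.60230255126953), 0.37552523612976074) 0.07954998407769157
top standfoot 1344 ((534.1464233398438, 202.46755981445312), (110.65272521972656, 99.98200225830078), 86.55258178710938) 0.012021449297325393
top walls 504 ((534.26416015625, 202.47877502441406), (42.66511917114258, 78.47932434082031), 87.68034362792969) 0.05716021975080441
side plate 1193 ((557.0805053710938, -160.73861694335938), (61.00276565551758, 171.20849609375), 0.7686927914619446) 0.07027776167526537
side housing 592 ((556.1101684570312, -48.26081085205078), (60.946754455566406, 83.99434661865234), 0.701590359210968) 0.07953108761072052
side standfoot 1452 ((533.15380859375, 202.5491943359375), (111.1503677368164, 99.79383850097656), 86.6230239868164) 0.011969264677258156
side walls 667 ((533.2991943359375, 202.32687377929688), (43.66580581665039, 80.69536590576172), 87.15821838378906) 0.05678075933850387
```

The top and side views agree: box at about (0.557, −0.168) with a yaw of about 0.008, holes towards +x, and stand at (0.534, 0.202) with a yaw of about −0.05. The plan is to lean the tool so each half of the flip turns the plate 90° about x, with the stand in between.

```bash
cat >> h.py <<'E'
R0=np.array([[0,1,0],[1,0,0],[0,0,-1.]])
def plan(G,phi,yaw=0,deg=10.,mm=55.):
    """G grasp point, phi lean in deg (+: body to -y)"""
    R=Ro.from_euler('z',yaw)*Ro.from_euler('x',phi,degrees=True)*Ro.from_matrix(R0)
    tcp=np.array(G)+.019*R.as_matrix()[:,2]
    s=read_state();C=Ro.from_rotvec(s["orientation"])
    dp=(tcp-s["tool_pos"])*100;rv=(R*C.inv()).as_rotvec()
    n=max(1,int(np.ceil(max(np.linalg.norm(dp)*10/mm,np.degrees(np.linalg.norm(rv))/deg))))
    print("t",round(s["t"],2),"dp cm",np.round(dp,2),"rv",np.round(rv,3),"rows",n,"per row",np.round(dp/n,2),np.round(rv/n,3),"F",np.round(s["force"],1),"T",np.round(s["wrist_torque"],2),"open",round(s["opening"],4),"q",np.round(s["q"],2))
def now():
    s=read_state();C=Ro.from_rotvec(s["orientation"]).as_matrix()
    e=(Ro.from_rotvec(s["orientation"])*Ro.from_matrix(R0).inv()).as_euler('XYZ',degrees=True)
    print("grasp",np.round(s["tool_pos"]-.019*C[:,2],4),"phi,pitch,yaw",np.round(e,2),"F",np.round(s["force"],1))
E
python3 - <<'E'
from h import *
plan([.557,-.148,.20],-35,.008)
E
```

```text
t 1.4 dp cm [ 41.35 -74.14  -3.42] rv [-0.515 -0.407 -1.277] rows 16 per row [ 2.58 -4.63 -0.21] [-0.032 -0.025 -0.08 ] F [-0.5  0.1  0.4] T [0.03 0.02 0.01] open 0.0929 q [ 1.24  0.13  1.49  0.    1.52 -0.09]
```

Request:
apply_moves(
  commands=[2.58,-4.63,1,-0.032,-0.025,-0.08,8,2.58,-4.63,1,-0.032,-0.025,-0.08,8,2.58,-4.63,1,-0.032,-0.025,-0.08,8,2.58,-4.63,0,-0.032,-0.025,-0.08,8,2.58,-4.63,0,-0.032,-0.025,-0.08,8,2.58,-4.63,0,-0.032,-0.025,-0.08,8,2.58,-4.63,0,-0.032,-0.025,-0.08,8,2.58,-4.63,0,-0.032,-0.025,-0.08,8],
  squeeze=50,
)

```text
t: 2.4
tool_pos: [0.3537, 0.2028, 0.2503]
orientation: [1.261, 2.6, -0.335]
force: [0.6, -0.5, -0.5]
opening: 0.0803
```

```bash
python3 -c "
from h import *
now();plan([.557,-.148,.20],-35,.008)"
```

```text
grasp [0.3516 0.2085 0.2682] phi,pitch,yaw [-17.74  -6.17  37.27] F [ 0.6 -0.5 -0.5]
t 2.4 dp cm [ 20.34 -36.17  -6.58] rv [-0.254 -0.197 -0.622] rows 8 per row [ 2.54 -4.52 -0.82] [-0.032 -0.025 -0.078] F [ 0.6 -0.5 -0.5] T [0.09 0.07 0.05] open 0.0803 q [ 0.68 -0.3   1.88 -0.31  1.68 -0.01]
```

Request:
apply_moves(
  commands=[2.54,-4.52,-0.4,-0.032,-0.025,-0.078,8,2.54,-4.52,-0.4,-0.032,-0.025,-0.078,8,2.54,-4.52,-0.6,-0.032,-0.025,-0.078,8,2.54,-4.52,-0.8,-0.032,-0.025,-0.078,8,2.54,-4.52,-1,-0.032,-0.025,-0.078,8,2.54,-4.52,-1,-0.032,-0.025,-0.078,8,2.54,-4.52,-1.2,-0.032,-0.025,-0.078,8,2.54,-4.52,-1.2,-0.032,-0.025,-0.078,8],
)

```text
t: 3.4
tool_pos: [0.5637, -0.171, 0.186]
orientation: [1.878, 1.845, -0.583]
force: [1.2, 1.0, 1.1]
opening: 0.0801
```

```bash
python3 -c "
from h import *
im,d=read_camera('wrist');cv2.imwrite('pics/w1.png',im)
for q in ['plate','plate_hole','seat']: print(q,[(np.round(w(r['point'],'wrist'),4),round(r['conf'],2)) for r in spot_point(q,'wrist')[:3]])
P=cloud(d,'wrist');hh=lambda z0,z1,y0,y1:(d>0)&(abs(P[...,2]-(z0+z1)/2)<(z1-z0)/2)&(P[...,1]>y0)&(P[...,1]<y1)&(abs(P[...,0]-.557)<.06)
for n,m in [('plate',hh(.066,.074,-.27,-.093)),('house',hh(.077,.084,-.1,.03))]:
  pts=P[m]; print(n,len(pts), cv2.minAreaRect((pts[:,:2]*1000).astype(np.float32)) if len(pts)>30 else '',pts[:,2].mean() if len(pts) else '')
now();plan([.557,-.148,.065],-35,.008)"
```

```text
plate [(array([ 0.5528, -0.1752,  0.0641]), 0.97), (array([ 7.320e-01, -2.823e-01, -5.000e-04]), 0.32)]
plate_hole [(array([ 0.5753, -0.1078,  0.0633]), 0.61), (array([ 0.5517, -0.171 ,  0.0693]), 0.53)]
seat []
plate 14262 ((554.9004516601562, -167.87429809570312), (60.1950798034668, 150.0335693359375), 0.3744458556175232) 0.06998230057927587
house 2338 ((554.3738403320312, -82.8299560546875), (60.0454216003418, 11.500415802001953), 0.3600381910800934) 0.07979837217502644
grasp [ 0.5622 -0.1589  0.2006] phi,pitch,yaw [-35.47  -0.32  -1.  ] F [ 0.1  0.1 -0.1]
t 3.6 dp cm [ -0.52   1.1  -13.57] rv [0.008 0.015 0.019] rows 3 per row [-0.17  0.37 -4.52] [0.003 0.005 0.006] F [ 0.1  0.1 -0.1] T [ 0.18  0.08 -0.02] open 0.0795 q [-0.    0.1   1.71 -0.63  1.37  0.16]
```

View pics/w1.png

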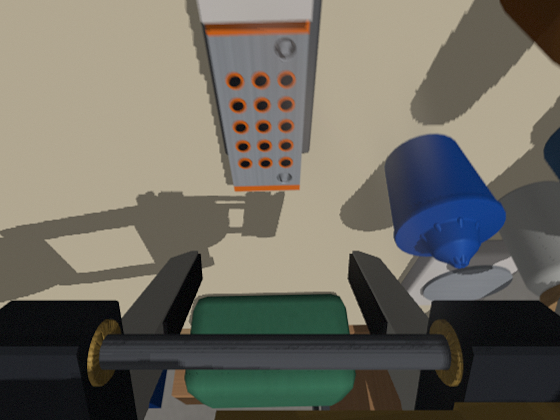

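The wrist view shows the plate at about (265, 110) px between the finger lines. Its rectangle measures 60×150 mm at (0.555, −0.168), which agrees with the other cameras to 2 mm.

Request:
apply_moves(
  commands=[-0.3,0.55,-3.5,0.004,0.008,0.01,8,-0.3,0.55,-3.5,0.004,0.007,0.009,8,0,0,-3,0,0,0,8,0,0,-2.6,0,0,0,8,0,0,-1,0,0,0,8],
)

```text
t: 4.22
tool_pos: [0.5588, -0.1524, 0.0529]
orientation: [1.856, 1.882, -0.571]
force: [0.5, 0.5, 0.5]
opening: 0.0801
```

```bash
python3 -c "
from h import *
now();plan([.556,-.148,.065],-35,.0065)"
```

```text
grasp [ 0.5584 -0.1415  0.0685] phi,pitch,yaw [-34.83  -1.07   0.46] F [0.5 0.5 0.5]
t 4.22 dp cm [-0.27 -0.65 -0.35] rv [-0.003  0.011 -0.011] rows 1 per row [-0.27 -0.65 -0.35] [-0.003  0.011 -0.011] F [0.5 0.5 0.5] T [ 0.21  0.08 -0.03] open 0.0801 q [ 0.02  0.25  1.8  -0.67  1.17  0.3 ]
```

Request:
apply_moves(
  commands=[-0.25,-0.65,-0.35,-0.003,0.011,-0.011,8,0,0,0,0,0,0,8],
)

```text
t: 4.47
tool_pos: [0.557, -0.1583, 0.0512]
orientation: [1.864, 1.878, -0.588]
force: [0.3, -1.1, -0.6]
opening: 0.0797
```

```bash
python3 -c "
from h import *
now();plan([.556,-.148,.065],-35,.0065)"
```

```text
grasp [ 0.5569 -0.1474  0.0667] phi,pitch,yaw [-35.02  -0.27   0.33] F [ 0.3 -1.1 -0.6]
t 4.47 dp cm [-0.09 -0.06 -0.17] rv [ 0.     0.001 -0.001] rows 1 per row [-0.09 -0.06 -0.17] [ 0.     0.001 -0.001] F [ 0.3 -1.1 -0.6] T [0.19 0.07 0.01] open 0.0797 q [ 0.01  0.26  1.8  -0.67  1.18  0.3 ]
```

Good; close.

Request:
apply_moves(
  commands=[-0.05,0,-0.15,0,0,0,8,0,0,0,0,0,0,5,0,0,0,0,0,0,5,0,0,0,0,0,0,5,0,0,0,0,0,0,5],
)

```text
t: 5.1
tool_pos: [0.558, -0.1584, 0.0521]
orientation: [1.865, 1.875, -0.584]
force: [0.6, 0.3, 0.3]
opening: 0.0598
```

```bash
python3 -c "
from h import *
now();plan([.556,-.148,.065],-35,.0065)"
```

```text
grasp [ 0.5578 -0.1475  0.0676] phi,pitch,yaw [-35.02  -0.43   0.19] F [0.6 0.3 0.3]
t 5.1 dp cm [-0.19 -0.05 -0.26] rv [ 0.     0.004 -0.001] rows 1 per row [-0.19 -0.05 -0.26] [ 0.     0.004 -0.001] F [0.6 0.3 0.3] T [0.26 0.05 0.1 ] open 0.0598 q [ 0.01  0.26  1.8  -0.67  1.18  0.3 ]
```

Request:
apply_moves(
  commands=[0,0,1.5,0,0,0,5,0,0,3,0,0,0,5,0,0,5,0,0,0,5,0,0,5,0,0,0,5,0,0.5,5,0.15,0,0,5,0,3,3,0.17,0,0,5,0,4,1,0.17,0,0,5,0,4,0,0.17,0,0,5],
)

```text
t: 6.1
tool_pos: [0.5539, -0.0381, 0.2993]
orientation: [-2.173, -2.213, -0.088]
force: [-0.6, 0.5, -3.9]
opening: 0.0594
```

```bash
python3 -c "
from h import *
now();plan([.534,.2024,.16],55,-.05)"
```

```text
grasp [ 0.5537 -0.0394  0.3182] phi,pitch,yaw [ 3.91 -0.67  1.06] F [-0.6  0.5 -3.9]
t 6.1 dp cm [ -1.91  25.6  -15.02] rv [ 0.892 -0.002 -0.057] rows 6 per row [-0.32  4.27 -2.5 ] [ 0.149 -0.    -0.01 ] F [-0.6  0.5 -3.9] T [-0.15  0.07 -0.  ] open 0.0594 q [-0.21 -0.02  1.5   0.07  1.66 -0.22]
```

Request:
apply_moves(
  commands=[-0.32,4.3,0,0.149,0,-0.01,5,-0.32,4.3,0,0.149,0,-0.01,5,-0.32,4.3,-1,0.149,0,-0.01,5,-0.32,4.3,-1.5,0.149,0,-0.01,5,-0.32,4.3,-2.5,0.149,0,-0.01,5,-0.3,4,-3,0.149,0,-0.01,5,0,0,-2,0,0,0,5,0,0,0,0,0,0,5],
)

```text
t: 7.1
tool_pos: [0.5345, 0.2213, 0.2062]
orientation: [-1.68, -1.597, -0.909]
force: [1.0, -0.9, -1.8]
opening: 0.0595
```

```bash
python3 - <<'E'
from h import *
now();plan([.534,.2024,.16],55,-.05)
for c in ["side","top"]:
    im,d=read_camera(c);cv2.imwrite(f"pics/{c}2.png",im)
    P=cloud(d,c)
    r=cut_out("plate",c)
    if not r: print(c,"none");continue
    m=cv2.erode(r[0]["mask"].astype(np.uint8),np.ones((3,3)))>0
    print(c,r[0]["conf"],m.sum())
    p=P[m&(d>0)];p=p[(p[:,2]>.08)&(abs(p[:,0]-.534)<.06)&(abs(p[:,1]-.2)<.1)]
    print(len(p),p.min(0),p.max(0))
    if len(p)>30:
        cen=np.median(p,0);q=p-p.mean(0);n=np.linalg.svd(q,full_matrices=False)[2][2];print("cen",cen,"n",n,"lean deg",np.degrees(np.arcsin(n[2]*np.sign(n[1]))))
ims=[cv2.imread(f"pics/{c}2.png") for c in ("side","top")]
cv2.imwrite("pics/c2.png",np.hstack([cv2.resize(ims[0][180:380,160:360],(400,400)),cv2.resize(ims[1][120:320,100:300],(400,400))]))
E
```

```text
grasp [0.5334 0.2055 0.2168] phi,pitch,yaw [56.19 -3.04 -1.29] F [ 1.  -0.9 -1.8]
t 7.1 dp cm [ 0.03 -0.34 -5.71] rv [-0.021  0.012  0.007] rows 2 per row [ 0.02 -0.17 -2.86] [-0.011  0.006  0.003] F [ 1.  -0.9 -1.8] T [-0.86  0.11 -0.  ] open 0.0595 q [-0.27  0.09  1.88  0.95  1.52 -0.46]
side 0.56 1854
1846 [0.50333091 0.2020856  0.12565566] [0.56287209 0.21712691 0.27286084]
cen [0.53264328 0.21301342 0.21423159] n [0.04973956 0.99825139 0.0319395 ] lean deg 1.8303098239256859
top 0.96 873
869 [0.50759129 0.19988522 0.13033347] [0.56343931 0.21117307 0.27568039]
cen [0.53516987 0.20322085 0.23382062] n [ 0.05130162  0.9986818  -0.0016774 ] lean deg -0.0961079895574224
```

View pics/c2.png

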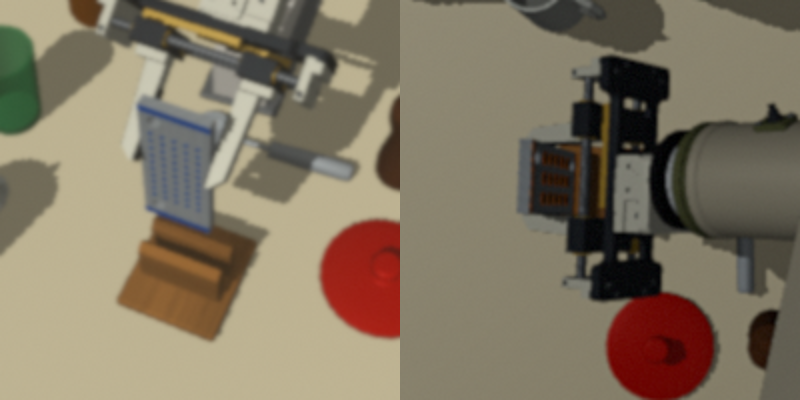

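Crops: the plate hangs upright just above the slot, blue face towards +y. Both cameras put its mid-plane at y≈0.208 and the slot at 0.2024, so I'll correct y and descend.

Request:
apply_moves(
  commands=[0.05,-0.56,-2.5,-0.021,0.01,0.005,5,0,0,-2.5,0,0,0,5,0,0,0,0,0,0,5,0,0,0,0,0,0,5],
)

```text
t: 7.8
tool_pos: [0.5398, 0.2131, 0.1595]
orientation: [-1.694, -1.621, -0.89]
force: [1.0, 0.2, -2.6]
opening: 0.0593
```

```bash
cat >> h.py <<'E'
def pl(x,y):
    for c in ["side","top"]:
        im,d=read_camera(c);P=cloud(d,c)
        r=cut_out("plate",c)
        if not r: print(c,"none");continue
        m=cv2.erode(r[0]["mask"].astype(np.uint8),np.ones((3,3)))>0
        p=P[m&(d>0)];p=p[(p[:,2]>.06)&(abs(p[:,0]-x)<.06)&(abs(p[:,1]-y)<.1)]
        if len(p)<60: print(c,"few");continue
        q=p-np.median(p,0);ok=np.ones(len(p),bool)
        for _ in range(4):
            cc=p[ok].mean(0);n=np.linalg.svd(p[ok]-cc,full_matrices=False)[2][2];ok=abs((p-cc)@n)<.004
        print(c,round(r[0]["conf"],2),len(p),ok.sum(),"cen",np.round(cc,4),"n",np.round(n*np.sign(n[np.argmax(abs(n))]),3),"min",np.round(np.percentile(p,1,0),3),"max",np.round(np.percentile(p,99,0),3))
E
python3 - <<'E'
from h import *
now();plan([.534,.200,.107],55,-.05);pl(.534,.2)
E
```

```text
grasp [0.5389 0.1977 0.1705] phi,pitch,yaw [54.6  -2.88 -1.02] F [ 1.   0.2 -2.6]
t 7.8 dp cm [-0.5   0.24 -6.34] rv [0.007 0.014 0.001] rows 2 per row [-0.25  0.12 -3.17] [0.003 0.007 0.001] F [ 1.   0.2 -2.6] T [-0.85  0.1  -0.03] open 0.0593 q [-0.28  0.16  1.87  0.93  1.46 -0.52]
side 0.93 1547 1472 cen [0.5382 0.2049 0.1602] n [ 0.043  0.999 -0.003] min [0.509 0.198 0.08 ] max [0.567 0.207 0.225]
top 0.64 808 722 cen [0.5396 0.1955 0.1674] n [ 0.042  0.999 -0.013] min [0.51  0.193 0.079] max [0.568 0.205 0.226]
```

Request:
apply_moves(
  commands=[-0.4,0.22,-0.6,0.007,0.01,0,5,0,0,0,0,0,0,5,0,0,-2,0,0,0,5,0,0,-2,0,0,0,5,0,0,-1.0,0,0,0,5,0,0,0,0,0,0,5],
)

```text
t: 8.75
tool_pos: [0.5346, 0.2158, 0.099]
orientation: [-1.691, -1.609, -0.884]
force: [-1.0, 0.8, -2.2]
opening: 0.0593
```

```bash
python3 - <<'E'
from h import *
now();plan([.534,.200,.107],55,-.05);pl(.534,.2)
E
```

```text
grasp [0.5338 0.2002 0.1099] phi,pitch,yaw [54.99 -2.5  -1.55] F [-1.   0.8 -2.2]
t 8.75 dp cm [ 0.02 -0.02 -0.29] rv [-0.     0.003  0.001] rows 1 per row [ 0.02 -0.02 -0.29] [-0.     0.003  0.001] F [-1.   0.8 -2.2] T [-0.78  0.17 -0.01] open 0.0593 q [-0.28  0.27  1.89  0.95  1.4  -0.61]
side 0.62 1047 964 cen [0.5338 0.2074 0.1198] n [0.047 0.999 0.011] min [0.504 0.199 0.062] max [0.562 0.21  0.165]
top 0.95 487 446 cen [0.5346 0.1981 0.1256] n [ 0.045  0.999 -0.022] min [0.508 0.196 0.062] max [0.562 0.206 0.167]
```

Request:
apply_moves(
  commands=[0,0,-0.3,0,0,0,5,0,0,-0.1,0,0,0,5,0,0,0,0,0,0,5],
)

```text
t: 9.32
tool_pos: [0.5369, 0.2152, 0.0981]
orientation: [-1.691, -1.614, -0.889]
force: [-0.0, 0.8, -3.4]
opening: 0.0596
```

```bash
python3 - <<'E'
from h import *
now();print(read_state()["force"])
E
```

```text
grasp [0.536  0.1997 0.109 ] phi,pitch,yaw [54.93 -2.72 -1.25] F [-0.   0.8 -3.4]
[-0.00559995  0.75758818 -3.42344131]
```

Request:
apply_moves(
  commands=[0,0,-0.25,0,0,0,5,0,0,-0.15,0,0,0,5,0,0,0,0,0,0,5],
)

```text
t: 9.7
tool_pos: [0.5376, 0.2161, 0.0977]
orientation: [-1.686, -1.613, -0.894]
force: [0.1, -0.6, -2.6]
opening: 0.0596
```

```bash
python3 - <<'E'
from h import *
now();print(read_state()["force"]);pl(.534,.2)
E
```

```text
grasp [0.5367 0.2005 0.1085] phi,pitch,yaw [55.22 -2.72 -1.1 ] F [ 0.1 -0.6 -2.6]
[ 0.08199743 -0.59948148 -2.62159648]
side 0.9 1018 960 cen [0.5365 0.2076 0.1192] n [0.041 0.999 0.015] min [0.507 0.2   0.062] max [0.565 0.21  0.164]
top 0.63 479 426 cen [0.5373 0.1984 0.1247] n [ 0.047  0.999 -0.022] min [0.511 0.196 0.063] max [0.564 0.207 0.164]
```

Request:
apply_moves(
  commands=[-0.2,0,-0.5,0,0,0,5,0,0,-0.2,0,0,0,5],
)

```text
t: 10.15
tool_pos: [0.5387, 0.217, 0.0972]
orientation: [-1.679, -1.612, -0.906]
force: [-5.9, -4.3, 7.1]
opening: 0.0598
```

```bash
python3 - <<'E'
from h import *
now();print(read_state()["force"]);pl(.534,.2)
E
```

```text
grasp [0.5377 0.2014 0.1079] phi,pitch,yaw [55.67 -2.93 -0.79] F [-5.9 -4.3  7.1]
[-5.91784397 -4.2698876   7.10721819]
side 0.78 973 908 cen [0.5366 0.2089 0.1185] n [0.046 0.999 0.004] min [0.508 0.202 0.062] max [0.564 0.211 0.164]
top 0.77 481 436 cen [0.5367 0.1996 0.1243] n [ 0.051  0.998 -0.029] min [0.509 0.197 0.064] max [0.563 0.208 0.164]
```

Request:
apply_moves(
  commands=[0,0,0,0,0,0,8,0,0,0,0,0,0,8,0,-1.6,1.1,0,0,0,8,0,-3.3,2.3,0,0,0,8,0,-4,3,0,0,0,8,0,-1,5,0,0,0,8],
)

```text
t: 11.1
tool_pos: [0.5352, 0.1141, 0.2118]
orientation: [-1.679, -1.606, -0.898]
force: [1.0, 0.5, 0.0]
opening: 0.0802
```

```bash
python3 - <<'E'
from h import *
now();plan([.534,.27,.28],-55,-.05);pl(.534,.2)
E
```

```text
grasp [0.5344 0.0985 0.2225] phi,pitch,yaw [55.74 -2.62 -1.16] F [1.  0.5 0. ]
t 11.1 dp cm [-0.2  14.03  5.73] rv [-1.931  0.102 -0.009] rows 12 per row [-0.02  1.17  0.48] [-0.161  0.008 -0.001] F [1.  0.5 0. ] T [-0.45  0.03 -0.03] open 0.0802 q [-0.46  0.16  1.78  0.87  1.67 -0.54]
side 0.92 1070 982 cen [0.5363 0.208  0.1177] n [0.047 0.999 0.012] min [0.508 0.2   0.062] max [0.566 0.211 0.164]
top 0.8 468 436 cen [0.5383 0.1993 0.1246] n [ 0.051  0.998 -0.028] min [0.511 0.196 0.065] max [0.565 0.207 0.164]
```

Request:
apply_moves(
  commands=[0,0.5,2.5,-0.16,0.008,0,8,0,0.8,2,-0.16,0.008,0,8,0,1,1.5,-0.16,0.008,0,8,0,1.2,1,-0.16,0.008,0,8,0,1.2,0,-0.16,0.008,0,8,0,1.4,0,-0.16,0.008,0,8,0,1.5,0,-0.16,0.008,0,8,0,1.5,0,-0.16,0.008,0,8],
)

```text
t: 12.3
tool_pos: [0.5328, 0.2039, 0.2754]
orientation: [2.088, 1.976, -0.359]
force: [0.6, -1.4, -0.9]
opening: 0.0801
```

```bash
python3 - <<'E'
from h import *
now();plan([.537,.30,.19],-55,-.05)
E
```

```text
grasp [0.533  0.2104 0.2933] phi,pitch,yaw [-19.92   0.62  -3.05] F [ 0.6 -1.4 -0.9]
t 12.3 dp cm [ 0.34  8.05 -9.63] rv [-0.611  0.039  0.001] rows 4 per row [ 0.08  2.01 -2.41] [-0.153  0.01   0.   ] F [ 0.6 -1.4 -0.9] T [ 0.07  0.07 -0.03] open 0.0801 q [ 0.47  0.2   1.34 -0.31  1.76  0.5 ]
```

Request:
apply_moves(
  commands=[0.08,2.5,0,-0.153,0.01,0,8,0.08,2.5,-1,-0.153,0.01,0,8,0.08,2,-3,-0.153,0.01,0,8,0.08,1,-4,-0.15,0.01,0,8,0,0,-1.5,0,0,0,8,0,0,0,0,0,0,8],
)

```text
t: 13.05
tool_pos: [0.5312, 0.2872, 0.1658]
orientation: [1.655, 1.601, -0.913]
force: [-0.0, 0.1, 1.6]
opening: 0.0802
```

```bash
python3 - <<'E'
from h import *
now();plan([.537,.2035,.107],-55,-.05)
E
```

```text
grasp [0.532  0.3031 0.1762] phi,pitch,yaw [-56.97   2.39  -0.63] F [-0.   0.1  1.6]
t 13.05 dp cm [ 0.5  -9.92 -6.97] rv [ 0.034 -0.015 -0.009] rows 3 per row [ 0.17 -3.31 -2.32] [ 0.011 -0.005 -0.003] F [-0.   0.1  1.6] T [0.36 0.08 0.03] open 0.0802 q [ 0.77  0.89  0.9  -0.71  2.07  0.69]
```

Request:
apply_moves(
  commands=[0.5,-1,-0.7,0.034,-0.015,-0.009,8,0,-3,-2.1,0,0,0,8,0,-3,-2.1,0,0,0,8,0,-1.5,-1,0,0,0,8,0,0,0,0,0,0,8],
)

```text
t: 13.68
tool_pos: [0.5451, 0.2006, 0.132]
orientation: [1.73, 1.603, -0.825]
force: [0.1, 0.4, 0.4]
opening: 0.0798
```

```bash
python3 - <<'E'
from h import *
now();plan([.537,.2035,.107],-55,-.05)
E
```

```text
grasp [0.5456 0.2158 0.1435] phi,pitch,yaw [-52.82   1.53  -3.57] F [0.1 0.4 0.4]
t 13.68 dp cm [-0.89 -1.27 -3.59] rv [-0.036  0.036  0.008] rows 1 per row [-0.89 -1.27 -3.59] [-0.036  0.036  0.008] F [0.1 0.4 0.4] T [0.35 0.04 0.01] open 0.0798 q [ 0.67  0.72  1.18 -0.69  1.87  0.75]
```

Request:
apply_moves(
  commands=[-0.9,0,-0.5,-0.036,0.036,0.008,8,0,-0.6,-1.3,0,0,0,8,0,-0.6,-1.2,0,0,0,8,0,0,0,0,0,0,8],
)

```text
t: 14.18
tool_pos: [0.5375, 0.1903, 0.1059]
orientation: [1.696, 1.609, -0.871]
force: [0.6, 0.6, -0.2]
opening: 0.08
```

```bash
python3 - <<'E'
from h import *
now();plan([.537,.2035,.107],-55,-.05)
E
```

```text
grasp [0.5382 0.2057 0.1169] phi,pitch,yaw [-54.61   2.16  -1.89] F [ 0.6  0.6 -0.2]
t 14.18 dp cm [-0.13 -0.23 -0.98] rv [-0.006  0.005 -0.   ] rows 1 per row [-0.13 -0.23 -0.98] [-0.006  0.005 -0.   ] F [ 0.6  0.6 -0.2] T [ 0.38  0.06 -0.01] open 0.08 q [ 0.67  0.75  1.21 -0.7   1.85  0.76]
```

Request:
apply_moves(
  commands=[-0.12,-0.2,-0.5,-0.006,0.005,0,8,0,0,-0.45,0,0,0,8,0,0,0,0,0,0,8],
)

```text
t: 14.55
tool_pos: [0.5359, 0.1883, 0.095]
orientation: [1.689, 1.608, -0.882]
force: [-1.1, 1.0, 0.8]
opening: 0.0801
```

```bash
python3 - <<'E'
from h import *
now();plan([.537,.2035,.107],-55,-.05);pl(.534,.2)
E
```

```text
grasp [0.5367 0.2038 0.1059] phi,pitch,yaw [-55.05   2.36  -1.57] F [-1.1  1.   0.8]
t 14.55 dp cm [ 0.03 -0.03  0.11] rv [ 0.001 -0.001 -0.001] rows 1 per row [ 0.03 -0.03  0.11] [ 0.001 -0.001 -0.001] F [-1.1  1.   0.8] T [0.37 0.02 0.01] open 0.0801 q [ 0.66  0.77  1.21 -0.7   1.84  0.76]
side 0.67 176 159 cen [0.554  0.2065 0.1519] n [0.04  0.997 0.063] min [0.535 0.2   0.125] max [0.566 0.209 0.165]
top 0.92 487 453 cen [0.5379 0.1992 0.1251] n [ 0.052  0.998 -0.027] min [0.51  0.196 0.066] max [0.566 0.207 0.165]
```

Request:
apply_moves(
  commands=[0,0,0,0,0,0,5,0,0,0,0,0,0,5,0,0,0,0,0,0,5,0,0,0,0,0,0,5],
)

```text
t: 15.25
tool_pos: [0.5367, 0.1887, 0.0964]
orientation: [1.691, 1.608, -0.879]
force: [-1.1, -1.0, 0.4]
opening: 0.0599
```

```bash
python3 - <<'E'
from h import *
now();now();print(read_state()["opening"],read_state()["force"])
E
```

```text
grasp [0.5374 0.2043 0.1073] phi,pitch,yaw [-54.95   2.29  -1.68] F [-1.1 -1.   0.4]
grasp [0.5374 0.2043 0.1073] phi,pitch,yaw [-54.95   2.29  -1.68] F [-1.1 -1.   0.4]
0.05988576736728162 [-1.05995906 -0.98036606  0.43007867]
```

Request:
apply_moves(
  commands=[0,0,1,0,0,0,5,0,0,3,0,0,0,5,0,0,3.5,0,0,0,5,0,0,4,0,0,0,5,0,0,5,0,0,0,5,0,-0.5,5,0.1,0,0,5,0,-2,3,0.15,0,0,5,0,-3,0,0.15,0,0,5],
)

```text
t: 16.25
tool_pos: [0.533, 0.1345, 0.3465]
orientation: [1.945, 1.895, -0.578]
force: [1.1, -0.5, -3.0]
opening: 0.0592
```

```bash
python3 - <<'E'
from h import *
now();plan([.557,-.189,.22],35,.0075)
E
```

```text
grasp [0.5337 0.1445 0.3626] phi,pitch,yaw [-31.69   2.19  -0.87] F [ 1.1 -0.5 -3. ]
t 16.25 dp cm [  2.39 -31.26 -14.21] rv [ 1.164 -0.037  0.022] rows 7 per row [ 0.34 -4.47 -2.03] [ 0.166 -0.005  0.003] F [ 1.1 -0.5 -3. ] T [0.36 0.03 0.07] open 0.0592 q [ 0.47  0.22  1.26 -0.5   1.92  0.38]
```

Request:
apply_moves(
  commands=[0.34,-4.5,0,0.166,-0.005,0.003,5,0.34,-4.5,0,0.166,-0.005,0.003,5,0.34,-4.5,0,0.166,-0.005,0.003,5,0.34,-4.5,-1,0.166,-0.005,0.003,5,0.34,-4.5,-2,0.166,-0.005,0.003,5,0.34,-4.4,-3,0.166,-0.005,0.003,5,0.34,-4.4,-4,0.166,-0.005,0.003,5,0,0,-2,0,0,0,5],
)

```text
t: 17.25
tool_pos: [0.553, -0.1918, 0.2301]
orientation: [-1.861, -1.857, -0.644]
force: [-0.5, 1.1, -4.7]
opening: 0.0591
```

```bash
python3 - <<'E'
from h import *
now();plan([.557,-.1885,.16],35,.0075)
E
```

```text
grasp [ 0.5525 -0.2032  0.2452] phi,pitch,yaw [36.94 -1.31  0.28] F [-0.5  1.1 -4.7]
t 17.25 dp cm [ 0.4   1.42 -8.56] rv [-0.034  0.021  0.017] rows 2 per row [ 0.2   0.71 -4.28] [-0.017  0.011  0.008] F [-0.5  1.1 -4.7] T [-0.65  0.16  0.01] open 0.0591 q [-0.73  0.4   1.29  0.5   1.86 -0.68]
```

Request:
apply_moves(
  commands=[0.4,1.4,-2.5,-0.034,0.02,0.015,5,0,0,-4,0,0,0,5,0,0,-1.5,0,0,0,5,0,0,0,0,0,0,5],
)

```text
t: 17.75
tool_pos: [0.5562, -0.1776, 0.1485]
orientation: [-1.868, -1.881, -0.583]
force: [-0.0, 0.5, -2.8]
opening: 0.0589
```

```bash
cat >> h.py <<'E'
def lev():
    for c in ["side","top","wrist"]:
        im,d=read_camera(c);m=camera_model(c);cv2.imwrite(f"pics/{c}_l.png",im);P=cloud(d,c,m)
        r=cut_out("plate",c)
        if not r: print(c,"none");continue
        mk=cv2.erode(r[0]["mask"].astype(np.uint8),np.ones((3,3)))>0
        p=P[mk&(d>0)];cc=np.median(p,0);n=np.array([0,0,1.]);ok=abs(p[:,2]-cc[2])<.012
        if ok.sum()<60: print(c,"few");continue
        for _ in range(5):
            cc=p[ok].mean(0);n=np.linalg.svd(p[ok]-cc,full_matrices=False)[2][2];ok=abs((p-cc)@n)<.003
        n=n*np.sign(n[2]);rc=cv2.minAreaRect((p[ok][:,:2]*1000).astype(np.float32))
        print(c,round(r[0]["conf"],2),len(p),ok.sum(),"cen",np.round(cc,4),"n",np.round(n,3),"rect",np.round(rc[0],1),np.round(rc[1],1),round(rc[2],2))
E
python3 - <<'E'
from h import *
now();plan([.557,-.1885,.16],35,.0075);lev()
E
```

```text
grasp [ 0.5562 -0.1884  0.1641] phi,pitch,yaw [34.7   0.29  0.33] F [-0.   0.5 -2.8]
t 17.75 dp cm [ 0.08 -0.   -0.41] rv [ 0.005 -0.001 -0.   ] rows 1 per row [ 0.08 -0.   -0.41] [ 0.005 -0.001 -0.   ] F [-0.   0.5 -2.8] T [-0.67  0.07 -0.01] open 0.0589 q [-0.69  0.44  1.37  0.46  1.73 -0.72]
side none
top 0.81 1970 1947 cen [ 0.5567 -0.1611  0.1694] n [-0.002  0.008  1.   ] rect [ 557.3 -161.1] [ 55.  133.2] 1.38
wrist 0.7 30418 30244 cen [ 0.5573 -0.1726  0.1697] n [0.001 0.01  1.   ] rect [ 557.7 -168.8] [ 59.9 149.3] 0.13
```

View pics/wrist_l.png

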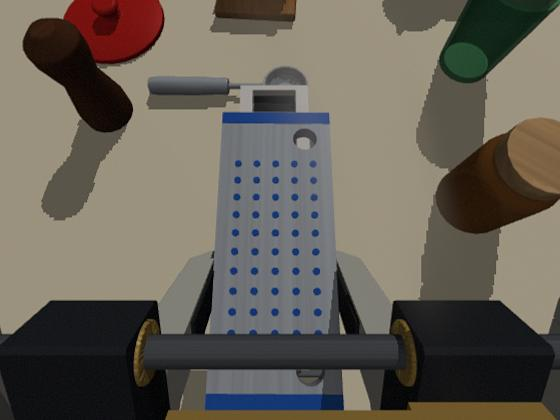

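The wrist view shows the blue side up, holes at (305, 138) and (310, 375) px on the +x side, and the plate level to 0.5°. Its centre is at (0.5575, −0.1685), in line with the box.

Request:
apply_moves(
  commands=[0.07,0,-3,0.006,0,0,5,0,0,-2.5,0,0,0,5,0,0,-1.5,0,0,0,5,0,0,0,0,0,0,5],
)

```text
t: 18.55
tool_pos: [0.5588, -0.18, 0.0796]
orientation: [-1.869, -1.883, -0.591]
force: [0.4, -0.4, -3.8]
opening: 0.0598
```

```bash
python3 - <<'E'
from h import *
now();plan([.5575,-.1885,.0645],35,.0075);lev()
im,d=read_camera("wrist");P=cloud(d,"wrist")
m=(d>0)&(P[...,2]>.077)&(P[...,2]<.083)&(abs(P[...,0]-.557)<.05)&(P[...,1]>-.1)&(P[...,1]<.04)
m&=~(cut_out("plate","wrist")[0]["mask"])
print("housing",m.sum(),cv2.minAreaRect((P[m][:,:2]*1000).astype(np.float32)))
E
```

```text
grasp [ 0.5587 -0.1909  0.0952] phi,pitch,yaw [34.81 -0.04  0.44] F [ 0.4 -0.4 -3.8]
t 18.55 dp cm [-0.13  0.24 -3.06] rv [0.003 0.005 0.002] rows 1 per row [-0.13  0.24 -3.06] [0.003 0.005 0.002] F [ 0.4 -0.4 -3.8] T [-0.66  0.04 -0.02] open 0.0598 q [-0.69  0.52  1.4   0.46  1.63 -0.77]
side 0.79 1126 1047 cen [ 0.5583 -0.1615  0.0992] n [0.006 0.008 1.   ] rect [ 558. -168.] [148.7  57.5] 89.8
top 0.64 1727 1680 cen [ 0.5591 -0.1633  0.1007] n [-0.01   0.007  1.   ] rect [ 559.5 -163.9] [133.8  56.9] 89.88
wrist 0.95 29850 29733 cen [ 0.5602 -0.1746  0.1019] n [-0.005  0.009  1.   ] rect [ 560.5 -171. ] [ 59.4 148.5] 0.09Traceback (most recent call last):
  File "<stdin>", line 5, in <module>
IndexError: list index out of range
```

Request:
apply_moves(
  commands=[-0.13,0.24,-0.8,0.005,0.004,0.001,5,0,0,0,0,0,0,5],
)

```text
t: 19.2
tool_pos: [0.5586, -0.1784, 0.0733]
orientation: [-1.866, -1.881, -0.592]
force: [0.0, 1.0, -3.3]
opening: 0.0593
```

```bash
python3 - <<'E'
from h import *
now();plan([.5575,-.1885,.0645],35,.0075);lev()
im,d=read_camera("wrist");P=cloud(d,"wrist")
m=(d>0)&(P[...,2]>.076)&(P[...,2]<.084)&(abs(P[...,0]-.557)<.05)&(P[...,1]>-.085)&(P[...,1]<.04)
print("housing",m.sum(),cv2.minAreaRect((P[m][:,:2]*1000).astype(np.float32)))
E
```

```text
grasp [ 0.5586 -0.1893  0.0889] phi,pitch,yaw [34.96  0.04  0.47] F [ 0.   1.  -3.3]
t 19.2 dp cm [-0.12  0.08 -2.44] rv [0.001 0.004 0.   ] rows 1 per row [-0.12  0.08 -2.44] [0.001 0.004 0.   ] F [ 0.   1.  -3.3] T [-0.76  0.1   0.02] open 0.0593 q [-0.69  0.53  1.4   0.46  1.62 -0.77]
side 0.65 1064 991 cen [ 0.5588 -0.1606  0.0931] n [-0.003  0.004  1.   ] rect [ 559.  -166.7] [ 55.3 148.6] 1.44
top 0.7 1677 1624 cen [ 0.5597 -0.1623  0.0938] n [-0.002  0.001  1.   ] rect [ 560.5 -162.2] [133.   57.9] 88.69
wrist 0.72 30479 30290 cen [ 0.5595 -0.1729  0.0945] n [-0.003  0.005  1.   ] rect [ 560.  -169.1] [ 60.3 149.2] 0.02
housing 6189 ((556.1941528320312, -46.459930419921875), (60.21823501586914, 77.34334564208984), 0.5141770243644714)
```

Request:
apply_moves(
  commands=[-0.24,0.08,-0.2,0.002,0.003,0.005,5,0,0,0,0,0,0,5],
)

```text
t: 19.8
tool_pos: [0.5568, -0.1783, 0.0725]
orientation: [-1.86, -1.885, -0.589]
force: [-0.6, 1.4, -2.5]
opening: 0.0599
```

```bash
python3 - <<'E'
from h import *
now();plan([.5565,-.1885,.0645],35,.0075);lev()
E
```

```text
grasp [ 0.5569 -0.1892  0.0881] phi,pitch,yaw [35.    0.27  0.68] F [-0.6  1.4 -2.5]
t 19.8 dp cm [-0.04  0.07 -2.36] rv [-0.     0.003 -0.005] rows 1 per row [-0.04  0.07 -2.36] [-0.     0.003 -0.005] F [-0.6  1.4 -2.5] T [-0.7   0.04 -0.05] open 0.0599 q [-0.69  0.53  1.4   0.46  1.62 -0.78]
side 0.91 1119 1038 cen [ 0.5567 -0.1609  0.0923] n [0.002 0.001 1.   ] rect [ 556.9 -166.7] [ 56.6 150. ] 1.75
top 0.74 1658 1609 cen [ 0.5566 -0.1608  0.0922] n [-0.004  0.002  1.   ] rect [ 557.1 -161.6] [ 55.9 133.5] 0.35
wrist 0.75 6822 3616 cen [ 0.7291 -0.1021  0.0501] n [0.935 0.345 0.08 ] rect [ 730.  -101.3] [10.1 47.8] 20.37
```

Request:
apply_moves(
  commands=[0,0.05,-0.8,0,0,0,5,0,0,-0.6,0,0,0,5,0,0,0,0,0,0,5],
)

```text
t: 20.48
tool_pos: [0.5569, -0.1777, 0.0575]
orientation: [-1.86, -1.885, -0.59]
force: [0.0, 0.6, -3.3]
opening: 0.0596
```

```bash
python3 - <<'E'
from h import *
now();plan([.5568,-.1885,.0645],35,.0075);lev()
E
```

```text
grasp [ 0.557  -0.1886  0.0731] phi,pitch,yaw [34.99  0.25  0.68] F [ 0.   0.6 -3.3]
t 20.48 dp cm [-0.02  0.01 -0.86] rv [ 0.     0.003 -0.005] rows 1 per row [-0.02  0.01 -0.86] [ 0.     0.003 -0.005] F [ 0.   0.6 -3.3] T [-0.67  0.04 -0.02] open 0.0596 q [-0.69  0.55  1.41  0.46  1.6  -0.79]
side 0.64 1020 960 cen [ 0.5566 -0.1628  0.0774] n [0.004 0.    1.   ] rect [ 556.1 -168.5] [ 55.6 145.8] 0.73
top 0.95 1648 1588 cen [ 0.5565 -0.1601  0.0777] n [0.    0.003 1.   ] rect [ 556.6 -167. ] [ 57.7 147.8] 0.58
wrist 0.85 29972 29822 cen [ 0.5577 -0.1721  0.0786] n [-0.002  0.004  1.   ] rect [ 558.1 -168.1] [ 59.2 149. ] 0.37
```

Request:
apply_moves(
  commands=[0,0,-0.4,0,0,0,5,0,0,-0.35,0,0,0,5,0,0,-0.1,0,0,0,5],
)

```text
t: 21.15
tool_pos: [0.5577, -0.1784, 0.0502]
orientation: [-1.861, -1.887, -0.591]
force: [-2.4, -0.3, 2.8]
opening: 0.0596
```

```bash
python3 - <<'E'
from h import *
now();lev()
E
```

```text
grasp [ 0.5578 -0.1893  0.0658] phi,pitch,yaw [34.91  0.16  0.75] F [-2.4 -0.3  2.8]
side 0.72 992 940 cen [ 0.5575 -0.1646  0.0701] n [ 0.006 -0.002  1.   ] rect [ 557. -170.] [ 57.6 142.9] 0.32
top 0.88 1533 1457 cen [ 0.5574 -0.1598  0.0699] n [ 0.002 -0.002  1.   ] rect [ 558. -161.] [ 56.1 132. ] 0.47
wrist 0.81 30389 30279 cen [ 0.558  -0.1722  0.0704] n [-0.002  0.     1.   ] rect [ 558.3 -168.5] [ 60.3 149.4] 0.4
```

Seated, with the top at 0.070 and level. Release and retreat.

Request:
apply_moves(
  commands=[0,0,0,0,0,0,8,0,0,0,0,0,0,8,0,-0.9,1.3,0,0,0,8,0,-2.5,3.5,0,0,0,8,0,-2,5,-0.05,0,0,8,0,0,3,-0.1,0,0,7],
)

```text
t: 22.2
tool_pos: [0.5559, -0.2356, 0.1813]
orientation: [-1.956, -1.974, -0.457]
force: [1.5, -0.7, 0.0]
opening: 0.0742
```

```bash
python3 - <<'E'
from h import *
now();plan([.519,-.029,.18],0,.0075);lev()
for c in ["wrist","top","side"]:
    print(c,[(np.round(w(r["point"],c),4),round(r["conf"],2)) for r in spot_point("lock_ridge",c)[:2]])
E
```

```text
grasp [ 0.556  -0.244   0.1984] phi,pitch,yaw [26.32  0.25  0.45] F [ 1.5 -0.7  0. ]
t 22.2 dp cm [-3.69 20.66 -2.03] rv [-0.459 -0.004 -0.001] rows 4 per row [-0.92  5.16 -0.51] [-0.115 -0.001 -0.   ] F [ 1.5 -0.7  0. ] T [-0.31  0.05  0.02] open 0.0742 q [-0.7   0.41  1.3   0.35  1.73 -0.7 ]
side 0.66 1044 989 cen [ 0.5569 -0.168   0.0702] n [ 0.001 -0.001  1.   ] rect [ 557.5 -172.1] [ 58.5 143.6] 0.16
top 0.94 1628 1581 cen [ 0.557  -0.1682  0.0699] n [ 0.    -0.004  1.   ] rect [ 557.7 -167.5] [ 55.7 144.1] 1.1
wrist 0.71 10226 10201 cen [ 0.5567 -0.1708  0.0685] n [ 0.005 -0.002  1.   ] rect [ 557.2 -168.2] [ 60.  149.9] 0.29
wrist [(array([ 0.5543, -0.0524,  0.0827]), 0.69)]
top [(array([ 0.5551, -0.0544,  0.0798]), 0.63)]
side [(array([ 0.5545, -0.0589,  0.0827]), 0.68)]
```

Request:
apply_moves(
  commands=[-0.9,5,0,-0.115,0,0,6,-0.9,5,0,-0.115,0,0,6,-0.9,5,0,-0.115,0,0,6,-0.9,5,-1,-0.115,0,0,6,0,0,0,0,0,0,6],
)

```text
t: 23.28
tool_pos: [0.5133, -0.0258, 0.1552]
orientation: [-2.206, -2.214, 0.018]
force: [0.5, 0.4, -0.4]
opening: 0.06
```

```bash
python3 - <<'E'
from h import *
now();plan([.519,-.029,.14],0,.0075)
E
```

```text
grasp [ 0.5137 -0.0258  0.1742] phi,pitch,yaw [0.19 1.1  0.19] F [ 0.5  0.4 -0.4]
t 23.27 dp cm [ 0.57 -0.32 -3.42] rv [-0.003 -0.019  0.004] rows 1 per row [ 0.57 -0.32 -3.42] [-0.003 -0.019  0.004] F [ 0.5  0.4 -0.4] T [-0.1   0.07  0.04] open 0.06 q [-0.15 -0.04  1.78  0.    1.42 -0.15]
```

Request:
apply_moves(
  commands=[0.55,-0.3,-1.7,-0.003,-0.019,0.004,6,0,0,-1.7,0,0,0,6,0,0,-0.5,0,0,0,6,0,0,0,0,0,0,6],
)

```text
t: 23.78
tool_pos: [0.5177, -0.0299, 0.1128]
orientation: [-2.21, -2.225, 0.003]
force: [0.1, 1.1, 0.2]
opening: 0.0597
```

```bash
python3 - <<'E'
from h import *
now();plan([.519,-.029,.095],0,.0075)
im,d=read_camera("wrist");cv2.imwrite("pics/w5.png",im)
a,_=read_camera("side");cv2.imwrite("pics/s5.png",cv2.resize(a[120:320,180:400],None,fx=2.5,fy=2.5))
m=camera_model("wrist");K=m["intrinsics"]
for X in [(.556,-.029,.08),(.519,-.029,.095)]:
    p=K@(m["R"]@np.array(X)+m["t"]);print(X,p[:2]/p[2])
E
```

```text
grasp [ 0.5178 -0.03    0.1318] phi,pitch,yaw [0.12 0.3  0.38] F [0.1 1.1 0.2]
t 23.77 dp cm [ 0.13  0.09 -3.68] rv [-0.002 -0.005  0.001] rows 1 per row [ 0.13  0.09 -3.68] [-0.002 -0.005  0.001] F [0.1 1.1 0.2] T [-0.1   0.07  0.01] open 0.0597 q [-0.16 -0.01  1.83  0.    1.33 -0.16]
(0.556, -0.029, 0.08) [333.20825438 241.50847427]
(0.519, -0.029, 0.095) [275.29927021 250.81267598]
```

View pics/w5.png

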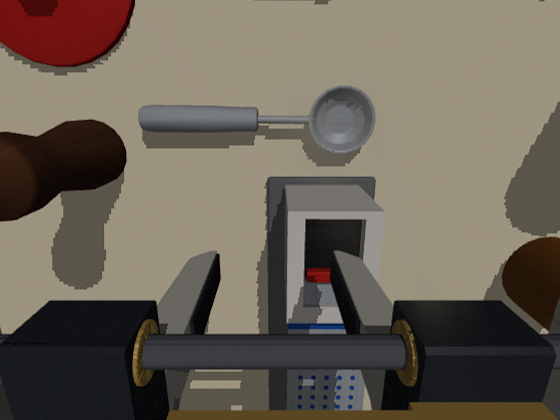

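View pics/s5.png

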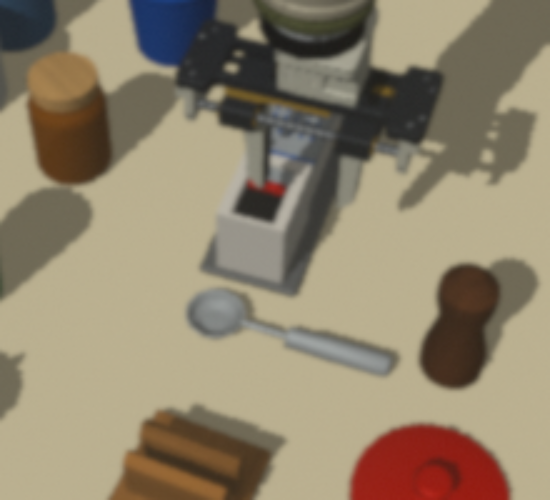

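The wrist view shows the right fingertip at about (340, 255) px over the pocket behind the red ridge at (318, 275) px. The left finger is clear of the housing, so I'll descend.

Request:
apply_moves(
  commands=[0.05,0.1,-1.5,-0.002,-0.005,0,6,0,0,-1,0,0,0,6,0,0,0,0,0,0,6],
)

```text
t: 24.25
tool_pos: [0.5191, -0.0293, 0.0875]
orientation: [2.213, 2.227, 0.002]
force: [-0.5, 0.5, -0.3]
opening: 0.0599
```

```bash
python3 - <<'E'
from h import *
now();plan([.519,-.029,.095],0,.0075)
E
```

```text
grasp [ 0.5191 -0.0293  0.1065] phi,pitch,yaw [-0.02 -0.14  0.35] F [-0.5  0.5 -0.3]
t 24.25 dp cm [-0.01  0.03 -1.15] rv [0.    0.002 0.001] rows 1 per row [-0.01  0.03 -1.15] [0.    0.002 0.001] F [-0.5  0.5 -0.3] T [-0.09  0.09  0.01] open 0.0599 q [-0.15  0.02  1.85 -0.    1.27 -0.16]
```

Request:
apply_moves(
  commands=[0,0,-0.6,0,0,0,6,0,0,-0.5,0,0,0,6,0,0,0,0,0,0,6],
)

```text
t: 24.62
tool_pos: [0.5192, -0.0292, 0.0759]
orientation: [2.213, 2.227, 0.003]
force: [-1.2, 0.8, 0.9]
opening: 0.06
```

```bash
python3 - <<'E'
from h import *
now();plan([.519,-.0595,.0955],0,.0075)
E
```

```text
grasp [ 0.5192 -0.0292  0.0949] phi,pitch,yaw [-0.02 -0.16  0.36] F [-1.2  0.8  0.9]
t 24.62 dp cm [-0.02 -3.03  0.06] rv [0.    0.003 0.001] rows 1 per row [-0.02 -3.03  0.06] [0.    0.003 0.001] F [-1.2  0.8  0.9] T [-0.01  0.14  0.01] open 0.06 q [-0.15  0.03  1.86 -0.    1.25 -0.16]
```

Request:
apply_moves(
  commands=[0,-0.6,0,0,0,0,6,0,-0.6,0,0,0,0,6,0,-0.6,0,0,0,0,6,0,-0.5,0,0,0,0,6],
)

```text
t: 25.12
tool_pos: [0.5196, -0.0533, 0.0763]
orientation: [2.212, 2.227, 0.004]
force: [-0.2, 1.8, -0.8]
opening: 0.0601
```

```bash
python3 - <<'E'
from h import *
now();plan([.519,-.0595,.0955],0,.0075)
E
```

```text
grasp [ 0.5195 -0.0533  0.0953] phi,pitch,yaw [ 0.  -0.2  0.4] F [-0.2  1.8 -0.8]
t 25.12 dp cm [-0.06 -0.62  0.02] rv [-0.     0.003  0.001] rows 1 per row [-0.06 -0.62  0.02] [-0.     0.003  0.001] F [-0.2  1.8 -0.8] T [ 0.22 -0.    0.06] open 0.0601 q [-0.2   0.03  1.86  0.    1.25 -0.21]
```

Request:
apply_moves(
  commands=[0,-0.4,0,0,0,0,6,0,-0.3,0,0,0,0,6,0,-0.15,0,0,0,0,6],
)

```text
t: 25.5
tool_pos: [0.5196, -0.0591, 0.0763]
orientation: [-2.212, -2.228, -0.011]
force: [0.2, 9.7, 1.3]
opening: 0.06
```

```bash
python3 - <<'E'
from h import *
now();plan([.519,-.0595,.0955],0,.0075)
c="top";im,d=read_camera(c)
for c in ["top","side"]:
    if c=="side": read_camera(c)
    print(c,[(np.round(w(r["point"],c),4),round(r["conf"],2)) for r in spot_point("lock_ridge",c)[:2]])
E
```

```text
grasp [ 0.5195 -0.0593  0.0953] phi,pitch,yaw [ 0.37 -0.2   0.42] F [0.2 9.7 1.3]
t 25.5 dp cm [-0.06 -0.04  0.02] rv [-0.006  0.003  0.   ] rows 1 per row [-0.06 -0.04  0.02] [-0.006  0.003  0.   ] F [0.2 9.7 1.3] T [ 1.81 -0.03  0.36] open 0.06 q [-0.22  0.04  1.85  0.01  1.25 -0.23]
top []
side [(array([ 0.555 , -0.0762,  0.0834]), 0.64)]
```

The force rose to about 10 N at exactly the predicted end stop. Back off, lift and check.

Request:
apply_moves(
  commands=[0,1,0,0,0,0,6,0,0.2,1,0,0,0,6,0,0,4,0,0,0,6,0,2,5,0,0,0,6,-2,5,5,0,0,0,6,-3,5,2,0,0,0,6,0,0,0,0,0,0,6],
)

```text
t: 26.58
tool_pos: [0.4711, 0.0674, 0.2482]
orientation: [2.214, 2.225, 0.014]
force: [0.3, -0.6, -0.8]
opening: 0.0602
```

```bash
python3 - <<'E'
from h import *
now();lev()
for c in ["wrist","top","side"]:
    print(c,[(np.round(w(r["point"],c),4),round(r["conf"],2)) for r in spot_point("lock_ridge",c)[:2]])
a=cv2.imread("pics/side_l.png")[120:260,220:360];b=cv2.imread("pics/top_l.png")[150:250,280:420]
cv2.imwrite("pics/f.png",np.hstack([cv2.resize(a,(400,400)),cv2.resize(b,(400,286)) if 0 else cv2.resize(b[:,:100],(400,400))]))
E
```

```text
grasp [0.4709 0.0673 0.2672] phi,pitch,yaw [ 0.26 -0.45  0.29] F [ 0.3 -0.6 -0.8]
side 0.96 239 230 cen [ 0.5461 -0.1514  0.07  ] n [0.008 0.001 1.   ] rect [ 556.7 -155.7] [107.4  53.5] 88.94
top 0.93 1678 1607 cen [ 0.5578 -0.1719  0.0699] n [-0.001 -0.001  1.   ] rect [ 558.5 -168.4] [ 57.  146.4] 0.27
wrist 0.56 1829 1794 cen [ 0.5537 -0.1935  0.0699] n [ 0.001 -0.001  1.   ] rect [ 556.8 -164.3] [ 59.6 134.2] 0.38
wrist [(array([ 0.5536, -0.0721,  0.0817]), 0.68)]
top [(array([ 0.5584, -0.0729,  0.0789]), 0.68)]
side [(array([ 0.5534, -0.0784,  0.0874]), 0.45)]
```

View pics/f.png

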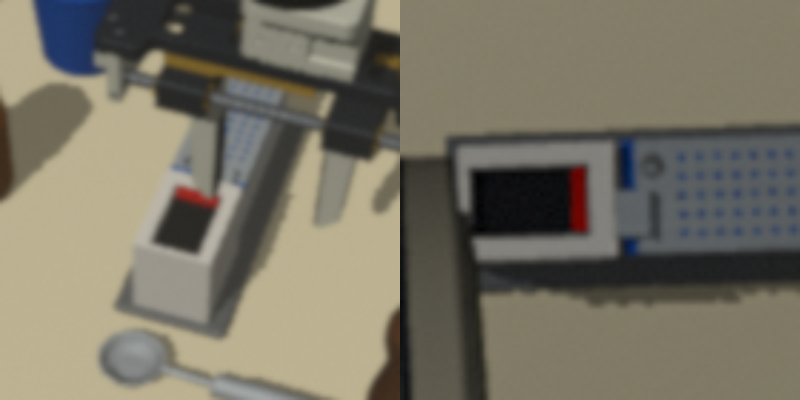

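The picture shows the ridge at the plate end of its slot, (580, 200) px, the tongue over the blue end band at (640, 215) px, and the gripper clear.

```bash
python3 -c "
from h import *
print(close_job())"
```

```text
the job is handed in; nothing more can be done
None
```

The plate is turned over, seated fine side (blue) up on both pins, and locked. I handed the job in at about 27 s; the interface gives no verdict.

**How:** I lifted the plate with the tool leaning 35°, turned it 90° about its width and stood it in the slot stand. I gripped it again from the other side, turned it another 90° and lowered it onto the pins. Then I pushed the lock slide home with one fingertip.

**Last checks:**
- **Plate:** Its top face is at z = 0.070 m, level to within about 0.5° in all three cameras. The top camera puts its centre near (0.558, −0.168) m against a seat at about (0.557, −0.168) m.
- **Lock:** The wrist and top cameras put the ridge at y ≈ −0.072 m, about 19–20 mm from its start. The push stopped against about 10 N where the end stop should be, and the picture shows the tongue over the blue band.
- **Gripper:** It was clear of everything, with the force reading back near zero.
- **Bystanders:** I never touched them knowingly, but I did not measure them again at the end.

**Checks that failed or disagreed:**
- The side camera put the ridge about 6 mm beyond the other two, at low confidence (0.45).
- The side and wrist rectangles for the plate in the last check came out short, with shifted centres. The gripper hid part of it in the side view, and the wrist mask was incomplete.
- Earlier, the wrist camera differed from the other two by 2 mm in x. The networks also missed the plate or ridge a few times, and I worked around those misses with the other cameras.

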